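# Turn the notched chalk turntable to its low point, then slide the pen tray home

### The job

Close the desk organiser by gentle fingertip pushes, lifting nothing. First turn the wooden chalk turntable by its upright peg until the notch in its rim faces the tongue of the pen tray, leaving the tray where it is; only then push the tray forward from behind until its tongue is fully home against the bottom of the notch. Pen and eraser stay in the tray, do not knock the other things about, and finish with the hand clear.

Things in the scene. Friction and masses are not known exactly. Their poses are not given: they have to be found in the camera images.
- board: Dark wooden organiser board fixed to the desk, 370 x 150 x 15 mm. Origin: centre of its underside, on the desk top. Its +x axis is the tray's forward direction (from tray to turntable), z up. Two guide rails, 10 mm wide, inner faces at y = +-39 mm, top 27 mm above the desk, run from x = -172 to +38 mm. The turntable's axle stands at x = +120, y = 0 mm.
- axle (a point): Point on the turntable's axis at the top face of its plate, 35 mm above the desk. The turntable is a light wooden plate 18 mm thick, radius 60 mm, its underside 17 mm above the desk. On it: a round boss, radius 22 mm, up to 45 mm above the desk, with three chalk sticks (10 mm thick, centres 12 mm off the axis, fixed in it) whose tops stand 85 mm above the desk.
- peg (a point): Foot of the turning peg, on the plate's top face (35 mm above the desk), 47 mm from the axis, directly opposite the notch: a fixed upright dowel 12 mm thick with a 14 mm ball end, top 67 mm above the desk. Pushed sideways about the axis with 1 to 3 N it turns the turntable. Notch and tongue face each other when the peg lies from the axis in the board's +x direction.
- notch (a point): Middle of the bottom of the notch (the low point of the plate's rim), 34 mm from the axis, at the height of the plate's top face (35 mm above the desk). The notch is V-sided: about 46 mm wide at the rim (60 mm from the axis), 20 mm wide at its bottom, through the whole thickness. Elsewhere the rim blocks the tongue.
- gate (a point): Fixed point of the board where notch lies when the notch faces the tongue squarely: 34 mm from the axis towards the tray.
- turntable (a joint): Turntable angle, rad, growing anticlockwise seen from above. 0 (or any whole turn, 6.283) = notch faces the tongue. Starts between 1.1 and 5.18, either way round will do. Turns freely through these values with slight friction and stays where left.
- tray: Loose open wooden pen tray, 150 long x 75 wide x 28 mm high, 0.3 kg, on the board between the rails (1.5 mm play each side): underside 15 mm, rim 43 mm above the desk. Origin: centre of underside; x forward. A tongue sticks out in front. Slides with 1 to 3 N; the tongue starts 12 to 30 mm short of the plate's rim; the tray moves 38 to 56 mm to be home, a hard stop.
- back (a point): Middle of the top edge of the tray's outer back face (the face to push), 43 mm above the desk, 75 mm behind the tray's origin. The flat face is 75 mm wide and reaches down to the board.
- tongue (a point): Foremost point of the tray's tongue, 111 mm ahead of the tray's origin, 27 mm above the desk. The tongue is 16 mm wide with a round end, 36 mm long from the tray's front. Home, it lies straight below notch.
- pen: Chrome pen, 122 mm long, 9 mm thick, lying loose in the tray along it. Origin: its underside near mid-length.
- eraser: White eraser, 45 x 20 x 12 mm, lying loose in the tray. Origin: centre of underside.
- pot: Brown clay pot with wooden stopper, 86 mm across, 108 mm high, standing on the desk beside the board. Origin: centre of underside. Bystander.
- jar: Small closed white-capped jar, 48 mm across, 65 mm high, on the desk beside the board. Origin: centre of underside. Bystander.
- protractor: Purple plastic half-round protractor, 110 mm, 4 mm thick, flat on the desk beside the board. Origin: middle of its straight edge bar. Bystander.
- sharpener: Dark metal block sharpener, 50 x 32 x 30 mm, on the desk beside the board. Origin: centre of underside. Bystander.
- ruler: Wooden ruler, 200 x 28 x 5 mm, flat on the desk. Origin: centre of underside. Bystander.
Mind the look-alikes: they are no part of the job. Of the things shaped like the eraser, the white one is meant. There is more than one size of the tray; the one meant has the size given above.

How it is judged (in metres and radians):
On the way, in this order (a step that is already met when the one before it is completed fails the run):
1. the turntable's notch faces the tongue (within about 13 degrees) while the tray is still where it started (within 8 mm) (horizontal distance between notch and gate below 0.008 m and distance of tongue from where it was at the start of the episode below 0.008 m), for 0.2 s.
2. the tray's tongue is home against the bottom of the notch (horizontal distance between tongue and notch below 0.005 m), for 0.2 s.
At the end, for the whole second after the job is handed in: The tongue's end is within 5 mm of the notch's bottom, the notch within 6 mm of squarely facing the tray, the tray flat on the board and at rest, pen and eraser lying in it (horizontal distance between tongue and notch below 0.005 m and horizontal distance between notch and gate below 0.006 m and z of tray in the frame of board below 0.019 m and linear speed of tray below 0.01 m/s and z of each of pen, eraser in the frame of tray below 0.03 m); the robot touches nothing.
It fails at once if the tray is lifted off the board (by more than 8 mm) or tipped (z of tray in the frame of board above 0.023 m or angle between tray's own z axis and vertical above 0.2 rad).
It fails at once if the pen or eraser is lifted or thrown out of the tray (not (z of pen in the frame of tray below 0.03 m) or not (z of eraser in the frame of tray below 0.03 m) or z of any of pen, eraser in the frame of tray below 0 m).
It fails at once if the turntable is pushed or squeezed with more than 40 N (contact force between the fingers and turntable above 40 N).
It fails at once if the tray is pushed or squeezed with more than 40 N (contact force between the fingers and tray above 40 N).
It fails at once if the pot, jar, protractor, sharpener or ruler is knocked about (shifted by more than 25 mm, lifted or tipped) (distance of any of pot, jar, protractor, sharpener, ruler from where it was at the start of the episode above 0.025 m or angle between any of pot, jar, protractor, sharpener, ruler's own z axis and vertical above 0.3 rad).
It also fails if it takes over 61 s, if anything falls off the work surface, if the arm or the gripper's body presses on something with over 40 N, if the wrist force passes 120 N, or if a joint passes its speed limit or range.

### The arm

A 7-joint arm with a two-finger parallel gripper is mounted at the origin on the work surface. World frame = base frame: x ahead of the robot, y to its left, z up, the work surface at z = 0. Lengths are in m, angles in degrees, forces in N, time in s.
With the tool pointing down it reaches from about 0.35 to 0.9 m from the base axis. Payload 7.2 kg.
Tool frame: the origin (TCP) lies midway between the tips of the shut fingers; the grasp point (between the pads) lies 19 mm behind it; z points along the fingers, x is the direction in which the jaws open and shut, and the axes are right-handed (so a half turn about z gives the same grasp; the last joint's range is limited). The gripper opens to 85 mm and grips with 20 to 120 N. Pads are 22 mm wide; open, the fingers measure 114 mm over their backs; the gripper's body (76 mm by 85 mm) begins 54 mm behind the grasp point. The pads swing forward as they close: fully open they stand 13 mm farther back than shut.
Start: joints at [60.722, 23.554, -0.728, 91.456, 0.321, 64.991, -4.71], TCP at [0.268, -0.565, 0.231] pointing down, gripper open.
Joint ranges: [-169.25, 169.25], [-16.82, 113.86], [-84.01, 82.57], [7.8, 145.47], [-59.2, 239.2], [7.22, 106.19], [-163.78, 163.78]. Speed limits (degrees/s): [136.94, 136.94, 172.46, 172.46, 180, 180, 180].

### API

Orientations are given as a 3x3 rotation matrix whose columns are the frame's x, y, z axes.
In Python, from bench import sensors, capture, calibration, ticket, find_in, landmark_of gives the robot as it stands.
- The arm moves only by the shell command python3 -m pendant 'ROWS' [FORCE]. ROWS is JSON, a list of rows, each a list of 3 entries, a list of its own where there are three numbers: the shift along the world's x, y, z in m, then the turn about the world's z in rad, then the finger opening in m, from 0 to 0.0854. In form: [[[dx, dy, dz], roll, claw], ...]. A call has 1 to 8 rows; each row shifts and turns the commanded pose from where the row before left it; what a row does not reach is not made up. A row lasts 1/8 s, in which the tool goes at most 62.5 mm and 10.7 degrees, less where a joint would pass 70% of its speed; a pose out of reach is approached as far as the arm can. A call is refused whole if a number of a shift passes 0.0625 or a number of a turn 0.188, either way. A call with a gripper value outside its range is refused whole. The fingers move at their own pace and stop on an object; FORCE is the grip in N (left out, the last holds). Time passes only in rows, so rows that do not move let the fingers close. It gives the time, the measured TCP pose, the force and the opening at its end, in the units of the state.
- sensors.sense(): the state, without advancing time (a new reading comes with each control period).
- capture(name): name is "scene" or "side" or "wrist"; returns the picture (420x560x3 uint8, blue, green, red); there is no depth.
- calibration(name): a dict with "vertical_fov" (degrees; the focal length in pixels is half the picture's height over the tangent of half this angle, whatever the lens; pixels are square), "cx", "cy" (the principal point, pixels), "rvec" (rotation vector, rad) and "tvec" (3), from world to camera coordinates, as OpenCV has them. Camera axes: x right, y down, z forward; pixel columns grow to the right and rows downward; lengths in m; the calibration is good to about 2 mm. A picture is of the moment at which its call begins: read the wrist's pose just before it. calibration takes no time and is no camera call; for the wrist camera it gives the pose at the moment of the call.
- ticket.job_done(): hands the job in, once; it reports no verdict.
Trained networks look in the newest picture that a camera, given by its name, has taken for a name from the list of things; names that differ only in an ending like _2 or _b are one class to them, and where a whole thing is asked for, a point or a joint stands for the part that bears it (a point fixed in the world has none). Each returns a list of dicts, best first, with "conf" (0 to 1); they miss things now and then, are a little off and sometimes report something else, mostly with a low value. They report only what shows in the picture. A call takes as long as a camera call. They do not tell look-alikes from the thing itself.
- find_in(camera, label): "rect" ([left, top, width, height] in pixels, round what is visible of it).
- landmark_of(camera, label): "uv" ([column, row] in pixels: a listed point, or the origin of a listed thing).
The state is a dict: "time": time; "joint_pos": joint angles; "dq": joint speeds; "joint_efforts": joint torques, N m; "ee_pos": TCP position; "ee_rot": TCP orientation; "force": force on the tool from outside, world axes, zero at the start; "ft_torque": the same for the moment, N m; "grip_width": finger opening in m.
Only numpy, scipy, OpenCV 4.12 (cv2) and the standard library are available. Lean on these libraries where they do the work, as an engineer would, in place of code of your own. Each camera call takes 0.05 s, during which the arm holds its last target. There are 200 camera calls.

## Working session

There is one attempt and no reset: what is moved stays moved. The work goes in short steps, Python scripts to look and compute and a shell command to move; the robot and the scene stay as the last step left them, time stands still between calls to the robot, and variables do not carry over. Pictures are saved under pics/ and viewed, about 8 in all and at most 12, crops included, and the job is handed in when it is done.

```bash
mkdir -p pics; ls
cat > h.py <<'E'
import numpy as np, cv2
from bench import sensors, capture, calibration, ticket, find_in, landmark_of
def cam(n):
    c=calibration(n); f=210/np.tan(np.radians(c["vertical_fov"]/2))
    K=np.array([[f,0,c["cx"]],[0,f,c["cy"]],[0,0,1]]); R=cv2.Rodrigues(np.array(c["rvec"],float))[0]
    return K,R,np.array(c["tvec"],float).ravel()
def ray(n,uv,z):
    K,R,t=cam(n); d=R.T@np.linalg.inv(K)@np.array([uv[0],uv[1],1.]); o=-R.T@t
    return o+d*(z-o[2])/d[2]
def proj(n,p):
    K,R,t=cam(n); q=K@(R@np.array(p)+t); return q[:2]/q[2]
Z=dict(board=0,axle=.035,peg=.035,notch=.035,gate=.035,tray=.015,back=.043,tongue=.027,pen=.02,eraser=.02,pot=0,jar=0,protractor=0,sharpener=0,ruler=0)
E
python3 - <<'E'
from h import *
for n in("scene","side"):
    im=capture(n); cv2.imwrite(f"pics/{n}0.png",im)
    for k in Z:
        print(n,k,[(round(d["conf"],2),np.round(d["uv"]).tolist(),np.round(ray(n,d["uv"],Z[k])[:2],3).tolist()) for d in landmark_of(n,k)[:3]])
s=sensors.sense();print(s["time"],s["ee_pos"],s["ee_rot"],s["force"])
a=cv2.imread("pics/scene0.png");b=cv2.imread("pics/side0.png")
E
```

```text
pics
scene board [(0.76, [339.0, 210.0], [0.564, -0.001]), (0.57, [298.0, 293.0], [0.727, -0.136])]
scene axle [(0.7, [392.0, 180.0], [0.542, 0.12]), (0.3, [269.0, 174.0], [0.455, -0.123])]
scene peg [(0.66, [381.0, 197.0], [0.58, 0.078])]
scene notch [(0.86, [403.0, 168.0], [0.516, 0.157])]
scene gate [(0.97, [379.0, 185.0], [0.548, 0.089]), (0.69, [297.0, 223.0], [0.599, -0.102])]
scene tray [(0.63, [310.0, 213.0], [0.565, -0.065])]
scene back [(0.78, [272.0, 215.0], [0.573, -0.145]), (0.76, [356.0, 148.0], [0.434, 0.08]), (0.64, [379.0, 186.0], [0.558, 0.082])]
scene tongue [(0.82, [356.0, 195.0], [0.555, 0.036]), (0.66, [358.0, 113.0], [0.298, 0.141])]
scene pen [(0.71, [302.0, 211.0], [0.561, -0.08]), (0.36, [299.0, 294.0], [0.739, -0.138])]
scene eraser [(0.64, [296.0, 223.0], [0.586, -0.099]), (0.5, [219.0, 227.0], [0.557, -0.248])]
scene pot [(0.8, [378.0, 268.0], [0.714, 0.02])]
scene jar [(0.75, [300.0, 291.0], [0.723, -0.132])]
scene protractor [(0.79, [271.0, 174.0], [0.421, -0.112]), (0.61, [383.0, 195.0], [0.549, 0.103])]
scene sharpener [(0.73, [410.0, 249.0], [0.693, 
[... 695 characters left out ...]
0.29, 0.157])]
side pen [(0.5, [290.0, 224.0], [0.558, -0.091])]
side eraser [(0.74, [263.0, 296.0], [0.554, 0.104]), (0.73, [316.0, 186.0], [0.536, -0.231]), (0.48, [276.0, 219.0], [0.588, -0.097])]
side pot [(0.81, [192.0, 254.0], [0.717, 0.022])]
side jar [(0.63, [220.0, 203.0], [0.725, -0.141])]
side protractor [(0.55, [360.0, 238.0], [0.421, -0.108])]
side sharpener [(0.86, [188.0, 281.0], [0.697, 0.09])]
side ruler [(0.58, [352.0, 157.0], [0.482, -0.409])]
1.6 [ 0.26777576 -0.56473668  0.23129417] [[ 4.28452251e-01 -9.03564423e-01  4.19529879e-05]
 [-9.03564422e-01 -4.28452252e-01 -4.66560053e-05]
 [ 6.01315587e-05 -1.79173568e-05 -9.99999998e-01]] [-0.72611734 -1.19838754  0.19174982]
```

View pics/scene0.png

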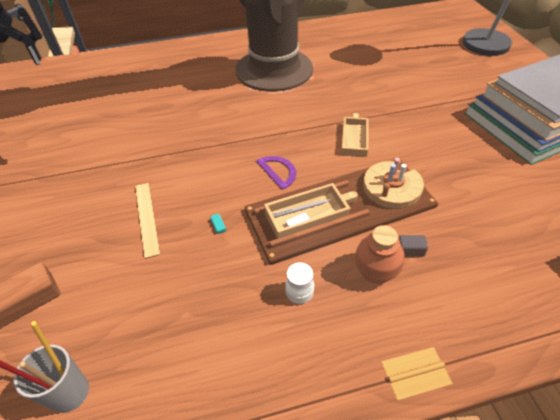

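View pics/side0.png

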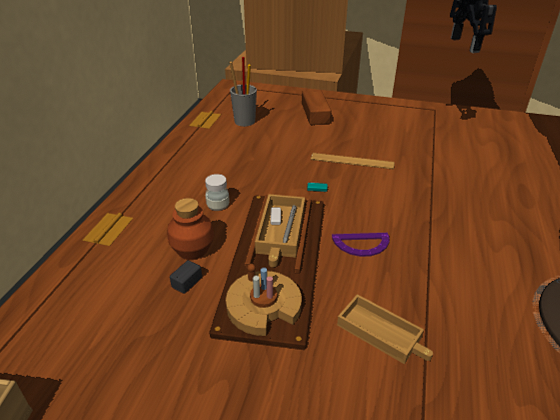

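The scene image shows the board at about (339,210), with the turntable at its right end (392,180) and the tray to the left (310,213). In the side image the peg (251,272) is on the tray side and the notch (270,318) faces away from it. Both cameras agree: axle about (0.543, 0.121), board +x at about 97°, peg at about −50°. The second tray on the desk is a decoy.

My plan is to cage the peg between half-open fingers and lead it anticlockwise by about 147°.

```bash
python3 -m pendant '[[[0.026,0.054,0],-0.11,0.0854],[[0.026,0.054,0],-0.11,0.0854],[[0.026,0.054,0],-0.11,0.0854],[[0.026,0.054,0],-0.11,0.0854],[[0.026,0.054,0],-0.11,0.0854],[[0.026,0.054,0],-0.11,0.0854]]'
python3 -m pendant '[[[0.026,0.054,0],-0.11,0.0854],[[0.026,0.054,0],-0.11,0.0854],[[0.026,0.054,0],-0.11,0.0854],[[0.026,0.054,0],-0.11,0.0854],[[0.026,0.042,0],-0.11,0.0854],[[0,0,0],-0.11,0.0854],[[0,0,0],0,0.0854]]'
python3 - <<'E'
from h import *
s=sensors.sense();print(s["time"],s["ee_pos"],np.degrees(np.arctan2(s["ee_rot"][1][0],s["ee_rot"][0][0])),s["joint_pos"])
n="wrist";im=capture(n);cv2.imwrite("pics/w1.png",im)
for k in("axle","peg","notch","gate","tongue","back","tray"):
    print(k,[(round(d["conf"],2),np.round(d["uv"]).tolist(),np.round(ray(n,d["uv"],Z[k])[:2],4).tolist()) for d in landmark_of(n,k)[:2]])
E
```

```text
time: 2.35
ee_pos: [0.4245, -0.239, 0.2317]
ee_rot: [[-0.219, -0.976, 0.001], [-0.976, 0.219, -0.001], [0.0, -0.001, -1.0]]
force: [1.1, -0.4, -0.2]
grip_width: 0.0851
time: 3.22
ee_pos: [0.5538, 0.0177, 0.2311]
ee_rot: [[-0.768, -0.641, -0.0], [-0.641, 0.768, -0.0], [0.001, 0.0, -1.0]]
force: [0.3, 0.4, -0.2]
grip_width: 0.0854
3.225 [0.55377043 0.01767475 0.23107243] -140.16029183900278 [   1.54871812   17.21289668  -10.47310874  100.91834705    3.4996151
   62.2118797  -150.25999345]
axle [(0.96, [224.0, 260.0], [0.5444, 0.1189]), (0.53, [126.0, 144.0], [0.6849, 0.0832])]
peg [(0.6, [216.0, 214.0], [0.5805, 0.0844])]
notch [(0.97, [227.0, 286.0], [0.5245, 0.1406])]
gate [(0.73, [239.0, 233.0], [0.5511, 0.0854])]
tongue [(0.84, [266.0, 190.0], [0.5568, 0.0364]), (0.59, [382.0, 386.0], [0.3006, 0.1354])]
back [(0.88, [338.0, 300.0], [0.4276, 0.0766]), (0.67, [388.0, 5.0], [0.5804, -0.1501])]
tray [(0.97, [332.0, 88.0], [0.5698, -0.0766]), (0.83, [356.0, 331.0], [0.3697, 0.1042])]
```

```bash
python3 -m pendant '[[[0.012,0.034,0],0.03,0.0854],[[0.011,0.034,0],0.04,0.0854],[[0,0,-0.05],0,0.0854],[[0,0,-0.04],0,0.0854],[[0,0,0],0,0.0854],[[0,0,0],0,0.0854]]'
python3 - <<'E'
from h import *
n="wrist";im=capture(n);s=sensors.sense();print(s["ee_pos"])
for k in("axle","peg","notch"):
    print(k,[(round(d["conf"],2),np.round(d["uv"]).tolist(),np.round(ray(n,d["uv"],Z[k])[:2],4).tolist()) for d in landmark_of(n,k)[:2]])
p=proj(n,[s["ee_pos"][0],s["ee_pos"][1],.035]);print(p);cv2.circle(im,tuple(int(v) for v in p),4,(0,0,255),1);cv2.imwrite("pics/w2.png",im)
E
```

```text
time: 4.38
ee_pos: [0.5777, 0.0853, 0.1428]
ee_rot: [[-0.722, -0.691, 0.002], [-0.691, 0.722, 0.0], [-0.001, -0.001, -1.0]]
force: [0.3, 0.4, 0.0]
grip_width: 0.0853
[0.57803439 0.08540148 0.14332576]
axle [(0.55, [276.0, 266.0], [0.5488, 0.1223])]
peg [(0.8, [279.0, 206.0], [0.5799, 0.0864]), (0.4, [451.0, 43.0], [0.5761, -0.0662])]
notch [(0.96, [281.0, 306.0], [0.5219, 0.1444])]
[281.57410952 207.12990088]
```

View pics/w2.png

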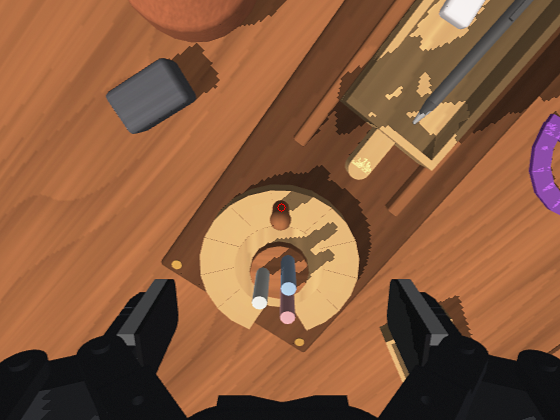

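The wrist view shows the peg at (280,210), right under the TCP mark and midway between the open fingers, with the notch at (281,306) opposite it. I'm descending and narrowing the cage.

```bash
python3 -m pendant '[[[0,0,-0.04],0,0.0854],[[0,0,-0.04],0,0.0854],[[0,0,-0.015],0,0.0854],[[0,0,0],0,0.06],[[0,0,0],0,0.04],[[0,0,0],0,0.026],[[0,0,0],0,0.026],[[0,0,0],0,0.026]]' 20
python3 - <<'E'
import numpy as np
A=np.array([.5438,.1205]);th=np.radians(-46+np.arange(0,16)*143/15)
P=A+.047*np.c_[np.cos(th),np.sin(th)];print(np.round(np.diff(P,axis=0),4).tolist(),P[-1])
E
```

```text
time: 5.58
ee_pos: [0.577, 0.0853, 0.0467]
ee_rot: [[-0.722, -0.691, 0.001], [-0.691, 0.722, 0.0], [-0.001, -0.0, -1.0]]
force: [0.1, -0.4, -0.4]
grip_width: 0.0258
[[0.0051, 0.0059], [0.0041, 0.0066], [0.0029, 0.0072], [0.0017, 0.0076], [0.0004, 0.0078], [-0.0009, 0.0078], [-0.0021, 0.0075], [-0.0034, 0.0071], [-0.0045, 0.0064], [-0.0055, 0.0056], [-0.0063, 0.0046], [-0.007, 0.0035], [-0.0075, 0.0023], [-0.0077, 0.001], [-0.0078, -0.0003]] [0.53807214 0.16714967]
```

```bash
python3 -m pendant '[[[0.0051,0.0059,0],0.166,0.026],[[0.0041,0.0066,0],0.166,0.026],[[0.0029,0.0072,0],0.166,0.026],[[0.0017,0.0076,0],0.166,0.026],[[0.0004,0.0078,0],0.166,0.026],[[-0.0009,0.0078,0],0.166,0.026],[[0,0,0],0,0.026]]'
python3 -m pendant '[[[-0.0021,0.0075,0],0.166,0.026],[[-0.0034,0.0071,0],0.166,0.026],[[-0.0045,0.0064,0],0.166,0.026],[[-0.0055,0.0056,0],0.166,0.026],[[0,0,0],0,0.026]]'
```

```text
time: 6.45
ee_pos: [0.5904, 0.1283, 0.0464]
ee_rot: [[0.187, -0.982, 0.0], [-0.982, -0.187, 0.001], [-0.0, -0.0, -1.0]]
force: [-0.1, -0.2, 0.1]
grip_width: 0.026
time: 7.08
ee_pos: [0.5743, 0.155, 0.0463]
ee_rot: [[0.751, -0.661, -0.0], [-0.661, -0.751, 0.0], [-0.001, -0.0, -1.0]]
force: [-0.7, -0.1, -0.2]
grip_width: 0.0258
```

```bash
python3 -m pendant '[[[-0.0063,0.0046,0],0.166,0.026],[[-0.007,0.0035,0],0.166,0.026],[[-0.0075,0.0023,0],0.166,0.026],[[-0.0077,0.001,0],0.166,0.026],[[-0.0078,-0.0003,0],0.166,0.026],[[0,0,0],0,0.026],[[0,0,0],0,0.026]]'
python3 - <<'E'
from h import *
for n in("scene","side","wrist"):
    im=capture(n);cv2.imwrite(f"pics/{n}3.png",im)
    for k in("axle","peg","notch","gate","tongue"):
        print(n,k,[(round(d["conf"],2),np.round(d["uv"]).tolist(),np.round(ray(n,d["uv"],Z[k])[:2],4).tolist()) for d in landmark_of(n,k)[:2]])
E
```

```text
time: 7.95
ee_pos: [0.5384, 0.1657, 0.0462]
ee_rot: [[0.994, 0.105, -0.0], [0.105, -0.994, -0.0], [-0.0, 0.0, -1.0]]
force: [0.6, 0.0, -1.0]
grip_width: 0.0259
scene axle [(0.96, [390.0, 181.0], [0.5428, 0.1157]), (0.52, [302.0, 211.0], [0.5731, -0.0836])]
scene peg [(0.98, [411.0, 176.0], [0.5434, 0.1626])]
scene notch [(0.72, [379.0, 182.0], [0.5397, 0.0922]), (0.58, [268.0, 216.0], [0.5666, -0.1507])]
scene gate [(0.88, [379.0, 181.0], [0.5371, 0.0936])]
scene tongue [(0.8, [358.0, 193.0], [0.5514, 0.0411]), (0.79, [357.0, 113.0], [0.2946, 0.14])]
side axle [(0.87, [264.0, 297.0], [0.5464, 0.1199])]
side peg [(0.62, [257.0, 322.0], [0.5425, 0.1706])]
side notch [(0.87, [266.0, 283.0], [0.5519, 0.0889])]
side gate [(0.73, [270.0, 281.0], [0.5477, 0.0839])]
side tongue [(0.83, [430.0, 360.0], [0.2877, 0.1617])]
wrist axle [(0.81, [291.0, 351.0], [0.5469, 0.1215])]
wrist peg [(0.62, [291.0, 267.0], [0.5414, 0.1681])]
wrist notch [(0.96, [294.0, 404.0], [0.5524, 0.0877])]
wrist gate [(0.91, [289.0, 402.0], [0.55, 0.0888])]
wrist tongue []
```

View pics/wrist3.png

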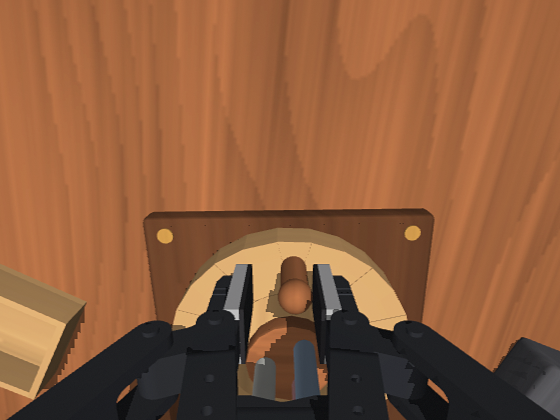

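The wrist view shows the peg foot at (293,262) against the board centreline at u≈290, which is about 1.5° off square, so step 1 is met. I'm opening the fingers, lifting, and going over behind the tray.

```bash
python3 -m pendant '[[[0,0,0],0,0.06],[[0,0,0],0,0.06],[[0,0,0],0,0.06],[[0,0,0.05],0,0.06],[[0,0,0.05],0,0.06],[[0,0,0.05],0,0.06],[[0.007,-0.056,0],0.02,0],[[0.007,-0.056,0],0,0]]'
python3 -m pendant '[[[0.007,-0.056,0],0,0],[[0.007,-0.056,0],0,0],[[0.008,-0.056,0],0,0],[[0.008,-0.057,0],0,0],[[0,0,-0.05],0,0],[[0,0,0],0,0],[[0,0,0],0,0]]'
python3 - <<'E'
from h import *
for n in("scene","side","wrist"):
    im=capture(n);cv2.imwrite(f"pics/{n}4.png",im)
    for k in("axle","peg","notch","tongue","back","tray"):
        print(n,k,[(round(d["conf"],2),np.round(d["uv"]).tolist(),np.round(ray(n,d["uv"],Z[k])[:2],4).tolist()) for d in landmark_of(n,k)[:2]])
E
```

```text
time: 9.85
ee_pos: [0.5527, 0.0531, 0.1972]
ee_rot: [[0.991, 0.134, 0.002], [0.134, -0.991, -0.0], [0.002, 0.001, -1.0]]
force: [0.8, -0.3, 0.1]
grip_width: 0.0243
time: 10.72
ee_pos: [0.5829, -0.1697, 0.1477]
ee_rot: [[0.991, 0.134, 0.001], [0.134, -0.991, 0.001], [0.001, -0.001, -1.0]]
force: [0.7, 0.3, 0.5]
grip_width: -0.0
scene axle [(0.94, [390.0, 181.0], [0.5434, 0.1156])]
scene peg [(0.6, [413.0, 175.0], [0.5395, 0.1686])]
scene notch [(0.88, [380.0, 184.0], [0.546, 0.092]), (0.3, [374.0, 267.0], [0.7317, 0.0])]
scene tongue [(0.61, [358.0, 114.0], [0.3024, 0.139]), (0.6, [356.0, 194.0], [0.5534, 0.038])]
scene back [(0.88, [359.0, 148.0], [0.4372, 0.0869]), (0.8, [269.0, 216.0], [0.5745, -0.1502])]
scene tray [(0.71, [351.0, 140.0], [0.3745, 0.0947]), (0.62, [308.0, 214.0], [0.5661, -0.0702])]
side axle [(0.61, [262.0, 294.0], [0.5515, 0.1142]), (0.49, [258.0, 321.0], [0.5413, 0.1675])]
side peg [(0.55, [259.0, 321.0], [0.5405, 0.1675])]
side notch [(0.63, [266.0, 281.0], [0.5532, 0.0852])]
side tongue [(0.82, [271.0, 261.0], [0.5621, 0.0292])]
side back [(0.84, [350.0, 304.0], [0.4111, 0.1033]), (0.68, [287.0, 194.0], [0.5808, -0.1553])]
side tray [(0.85, [375.0, 332.0], [0.3668, 0.1245]), (0.66, [281.0, 229.0], [0.5723, -0.0761])]
wrist axle [(0.46, [81.0, 90.0], [0.4396, -0.1089])]
wrist peg []
wrist notch []
wrist tongue []
wrist back [(0.96, [284.0, 178.0], [0.5797, -0.1482]), (0.67, [469.0, 174.0], [0.705, -0.129])]
wrist tray [(0.68, [285.0, 62.0], [0.5705, -0.0724])]
```

View pics/wrist4.png

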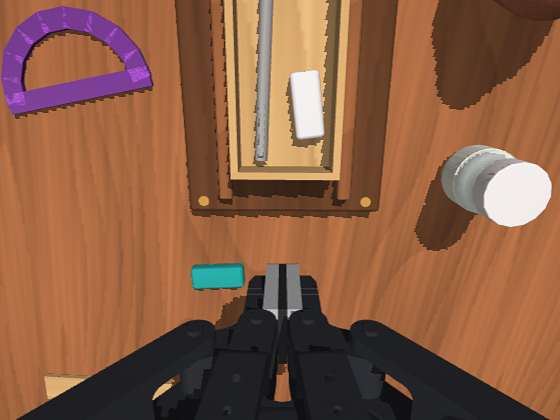

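The wrist view shows the tray's back edge at (284,178), fingers closed and centred behind it; pen and eraser are inside, and the teal block is clear at (218,276). I'm backing off a little, descending, and pushing.

```bash
python3 -m pendant '[[[0.001,-0.009,0],0,0],[[0,0,-0.05],0,0],[[0,0,-0.045],0,0],[[0,0,-0.02],0,0],[[0,0,0],0,0]]'
python3 -m pendant '[[[-0.0007,0.006,0],0,0],[[-0.0007,0.006,0],0,0],[[-0.0006,0.005,0],0,0],[[-0.0006,0.005,0],0,0],[[-0.0006,0.005,0],0,0],[[0,0,0],0,0]]'
python3 -m pendant '[[[-0.0006,0.005,0],0,0],[[-0.0006,0.005,0],0,0],[[-0.0006,0.005,0],0,0],[[-0.0006,0.005,0],0,0],[[-0.0006,0.005,0],0,0],[[0,0,0],0,0]]'
```

```text
time: 12.4
ee_pos: [0.5828, -0.1802, 0.0305]
ee_rot: [[0.991, 0.132, -0.002], [0.132, -0.991, 0.001], [-0.002, -0.001, -1.0]]
force: [0.6, -0.3, 0.9]
grip_width: 0.0001
time: 13.15
ee_pos: [0.5806, -0.1538, 0.0319]
ee_rot: [[0.991, 0.131, 0.001], [0.131, -0.991, -0.001], [0.001, 0.001, -1.0]]
force: [0.4, -2.2, 2.3]
grip_width: 0.0
time: 13.9
ee_pos: [0.5774, -0.1285, 0.0316]
ee_rot: [[0.991, 0.131, 0.001], [0.131, -0.991, -0.001], [0.001, 0.001, -1.0]]
force: [1.9, -4.0, 2.5]
grip_width: -0.0003
```

Sliding at 2–4 N. About 19 mm to go.

```bash
python3 -m pendant '[[[-0.0005,0.004,0],0,0],[[-0.0005,0.004,0],0,0],[[-0.0005,0.004,0],0,0],[[0,0,0],0,0]]'
python3 -m pendant '[[[-0.0002,0.002,0],0,0],[[-0.0002,0.002,0],0,0],[[0,0,0],0,0]]'
python3 - <<'E'
from h import *
for n in("scene","side","wrist"):
    im=capture(n);cv2.imwrite(f"pics/{n}5.png",im)
    for k in("axle","peg","notch","tongue","back"):
        print(n,k,[(round(d["conf"],2),np.round(d["uv"]).tolist(),np.round(ray(n,d["uv"],Z[k])[:2],4).tolist()) for d in landmark_of(n,k)[:2]])
E
```

```text
time: 14.4
ee_pos: [0.5757, -0.1164, 0.0314]
ee_rot: [[0.991, 0.131, 0.0], [0.131, -0.991, -0.0], [0.0, 0.0, -1.0]]
force: [1.3, -3.6, 2.4]
grip_width: -0.0001
time: 14.78
ee_pos: [0.5752, -0.1126, 0.0313]
ee_rot: [[0.991, 0.131, 0.0], [0.131, -0.991, -0.0], [0.0, 0.0, -1.0]]
force: [0.5, -4.4, 3.7]
grip_width: -0.0
scene axle [(0.56, [394.0, 180.0], [0.5438, 0.1244]), (0.52, [380.0, 182.0], [0.5401, 0.0945])]
scene peg [(0.77, [413.0, 174.0], [0.5387, 0.169])]
scene notch [(0.7, [378.0, 183.0], [0.5434, 0.0891])]
scene tongue [(0.9, [378.0, 187.0], [0.5464, 0.0882]), (0.63, [354.0, 115.0], [0.3019, 0.1303])]
scene back [(0.79, [358.0, 147.0], [0.4341, 0.0859]), (0.58, [295.0, 209.0], [0.5708, -0.0981])]
side axle [(0.66, [264.0, 299.0], [0.5458, 0.123])]
side peg [(0.88, [256.0, 321.0], [0.5434, 0.1687])]
side notch [(0.6, [266.0, 284.0], [0.5525, 0.0902])]
side tongue [(0.81, [429.0, 357.0], [0.2884, 0.1578]), (0.57, [266.0, 284.0], [0.5537, 0.0844])]
side back [(0.6, [350.0, 304.0], [0.4113, 0.1042]), (0.57, [267.0, 280.0], [0.5513, 0.089])]
wrist axle [(0.31, [252.0, 83.0], [0.5531, -0.0322])]
wrist peg []
wrist notch []
wrist tongue []
wrist back [(0.6, [282.0, 272.0], [0.5732, -0.1011]), (0.44, [552.0, 324.0], [0.6879, -0.1107])]
```

```bash
for i in 1; do python3 -m pendant '[[[-0.0002,0.0015,0],0,0],[[0,0,0],0,0]]'; done
python3 -m pendant '[[[-0.0002,0.0015,0],0,0],[[0,0,0],0,0]]'
```

```text
time: 15.92
ee_pos: [0.575, -0.111, 0.0313]
ee_rot: [[0.991, 0.131, -0.0], [0.131, -0.991, -0.0], [-0.0, 0.0, -1.0]]
force: [0.1, -4.1, 4.7]
grip_width: 0.0
time: 16.18
ee_pos: [0.5748, -0.1093, 0.0313]
ee_rot: [[0.991, 0.131, -0.0], [0.131, -0.991, -0.0], [-0.0, 0.0, -1.0]]
force: [0.7, -4.5, 4.5]
grip_width: -0.0005
```

```bash
python3 -m pendant '[[[-0.0002,0.0015,0],0,0],[[0,0,0],0,0]]'|grep -E "pos|force"
```

```text
ee_pos: [0.5746, -0.1081, 0.0313]
force: [0.2, -5.4, 3.9]
```

```bash
python3 -m pendant '[[[-0.0002,0.0015,0],0,0],[[0,0,0],0,0]]'|grep -E "pos|force"
```

```text
ee_pos: [0.5746, -0.108, 0.0313]
force: [2.3, -8.6, 4.7]
```

```bash
python3 -m pendant '[[[-0.0002,0.0015,0],0,0],[[0,0,0],0,0]]'|grep -E "pos|force"
python3 - <<'E'
from h import *
im=capture("side");cv2.imwrite("pics/s6.png",cv2.resize(im[170:360,190:350],None,fx=4,fy=3.15*4/3.15*0.75 if 0 else 3))
E
```

```text
ee_pos: [0.5745, -0.1079, 0.0313]
force: [2.2, -11.9, 3.4]
```

View pics/s6.png

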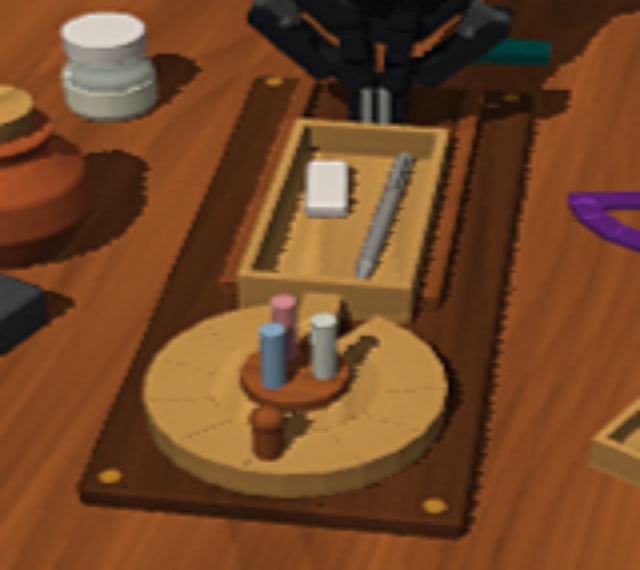

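The crop shows the tray front close against the plate, the tongue inside the notch at (320,310), and the peg (268,445) on the board's centreline. Pen and eraser are in the tray. Force rises with no further motion, so it has hit the hard stop after about 51 mm of travel. Retreating now.

```bash
python3 -m pendant '[[[0.002,-0.015,0],0,0],[[0.003,-0.02,0],0,0],[[0,0,0.05],0,0],[[0,0,0.06],0,0],[[0,0,0.06],0,0],[[0.003,-0.05,0],0,0],[[0,0,0],0,0],[[0,0,0],0,0]]'|grep -E "time|pos|force"
python3 -m pendant '[[[0,0.06,0],0,0],[[0,0.06,0],0,0],[[0,0.06,0],0,0],[[0,0,0],0,0],[[0,0,0],0,0]]'|grep pos
python3 - <<'E'
from h import *
for n in("scene","side","wrist"):
    im=capture(n);cv2.imwrite(f"pics/{n}7.png",im)
    for k in("axle","peg","notch","tongue","back","gate"):
        print(n,k,[(round(d["conf"],2),np.round(d["uv"]).tolist(),np.round(ray(n,d["uv"],Z[k])[:2],4).tolist()) for d in landmark_of(n,k)[:2]])
E
```

```text
time: 17.98
ee_pos: [0.5817, -0.1899, 0.2005]
force: [0.3, -0.1, -1.1]
ee_pos: [0.5818, -0.0089, 0.2009]
scene axle [(0.72, [391.0, 181.0], [0.5436, 0.1175])]
scene peg [(0.76, [409.0, 176.0], [0.5407, 0.1598])]
scene notch [(0.94, [381.0, 186.0], [0.5509, 0.0925])]
scene tongue [(0.75, [380.0, 189.0], [0.5511, 0.0897])]
scene back [(0.78, [356.0, 147.0], [0.4316, 0.0834]), (0.67, [298.0, 206.0], [0.5655, -0.0901])]
scene gate [(0.68, [382.0, 186.0], [0.5512, 0.0933])]
side axle [(0.64, [262.0, 300.0], [0.5483, 0.1268]), (0.21, [287.0, 241.0], [0.5464, -0.0216])]
side peg [(0.74, [259.0, 321.0], [0.54, 0.1675])]
side notch [(0.64, [268.0, 283.0], [0.5495, 0.0872]), (0.18, [286.0, 242.0], [0.5474, -0.0204])]
side tongue [(0.96, [267.0, 284.0], [0.5517, 0.0841]), (0.88, [432.0, 357.0], [0.2847, 0.1569])]
side back [(0.69, [349.0, 301.0], [0.4147, 0.0986])]
side gate [(0.72, [266.0, 282.0], [0.5525, 0.0876])]
wrist axle [(0.79, [263.0, 13.0], [0.5495, 0.1232])]
wrist peg []
wrist notch [(0.8, [262.0, 63.0], [0.5526, 0.088])]
wrist tongue [(0.56, [260.0, 62.0], [0.5505, 0.0894])]
wrist back [(0.84, [94.0, 42.0], [0.426, 0.0859]), (0.82, [259.0, 279.0], [0.5714, -0.0963])]
wrist gate [(0.71, [263.0, 64.0], [0.5535, 0.0875])]
```

View pics/wrist7.png

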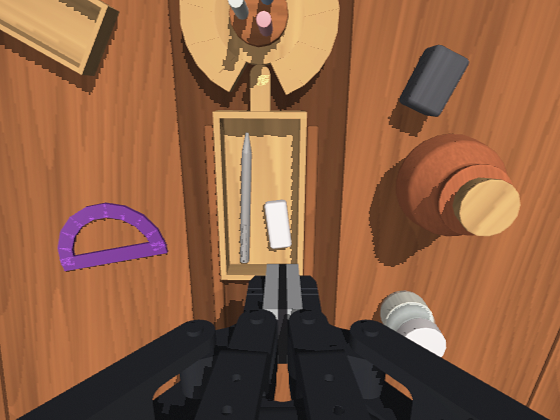

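The wrist view shows the tongue fully in the notch, touching its bottom at (261,65), with the notch symmetric about it. Pen and eraser lie in the tray, the bystanders haven't moved, and the hand is 0.2 m up. Handing in.

```bash
python3 -c "
from bench import ticket,sensors
print(sensors.sense()['time']);print(ticket.job_done())"
```

```text
19.65
the job is handed in; nothing more can be done
None
```

The desk organiser is closed and the job was handed in at about 19.7 s; no verdict was returned.

- **Turntable:** I loosely caged the peg between the half-open fingers and led it about 143° anticlockwise. It ended about 1.5° from square while the tray was still in its starting place.
- **Tray:** I pushed it from behind with shut fingertips at about 2–5 N. It stopped hard after about 51 mm. Two more 1.5 mm steps raised the force to about 12 N with no further movement.
- **Last checks:** After backing off, the wrist and scene cameras put tongue, notch and gate within about 3 mm of each other. The side camera gave the same within about 4 mm. The pen and eraser were in the tray. The pot, jar, protractor and sharpener looked unmoved; the ruler was out of the last view I looked at, but I never went near it. The hand was clear at 0.2 m height.
- **Disagreements:** None beyond a few millimetres of scatter between the networks' readings. The networks sometimes picked the decoy tray, and I discarded those readings.

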